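# Change the seasoning doser over to a bulk cartridge

## Task

Change the seasoning doser over to bulk: first twist every spice pod out of the bayonet ports (anticlockwise until it is free of the claws, then lift) and stand the pods upright in the blue wash tub. Then open the red clamp of the feeder cradle, lay the amber bulk cartridge lengthwise in the cradle and, once you have let go of it, swing the clamp all the way shut, so that the cartridge is driven fully home. Leave everything else on the table where it is.

Things in the scene. Friction and masses are not known exactly. Their poses are not given: they have to be found in the camera images.
- deck: fixed grey doser deck, 130 mm (x) by 370 mm (y), top 46 mm high; origin on the table under its middle port. Three ports in a row at y = -120, 0, 120 mm: square wells 64 mm wide, 26 mm deep, with two dark claws at +x and -x, up to 62 mm high, out to 57 mm from the port's axis, and two red stops. A white housing 60 mm high runs along its +x side (x 65 to 125 mm)
- port1 (a point): centre of the well floor of the port at deck y = -120 mm, 20 mm above the table; a fitted pod's origin is here. A pod is free of the claws from about 0.6 rad of turn and meets the red stops at about 1.15 rad; before 0.6 the claws hold it down
- port2 (a point): the same, port at deck y = 0
- port3 (a point): the same, port at deck y = +120 mm
- pod_a: spice pod, loose, 140 g, one of 3 alike (absent: None). Origin centre of underside, z up. White stub 60 mm dia.; two lugs 14 wide, 6 thick along +x and -x, out to 46 mm, at 28-34 mm height; orange drum 58 dia., to 64 mm height; black grip bar along x on top, 50 long, 16 wide, 64-98 mm height. Starts locked under the claws: turn 0.8 to 1.0 rad anticlockwise (from above) on its axis, then lift straight up
- pod_b: spice pod, loose, 140 g, one of 3 alike (absent: None). Origin centre of underside, z up. White stub 60 mm dia.; two lugs 14 wide, 6 thick along +x and -x, out to 46 mm, at 28-34 mm height; orange drum 58 dia., to 64 mm height; black grip bar along x on top, 50 long, 16 wide, 64-98 mm height. Starts locked under the claws: turn 0.8 to 1.0 rad anticlockwise (from above) on its axis, then lift straight up
- pod_c: spice pod, loose, 140 g, one of 3 alike (absent: None). Origin centre of underside, z up. White stub 60 mm dia.; two lugs 14 wide, 6 thick along +x and -x, out to 46 mm, at 28-34 mm height; orange drum 58 dia., to 64 mm height; black grip bar along x on top, 50 long, 16 wide, 64-98 mm height. Starts locked under the claws: turn 0.8 to 1.0 rad anticlockwise (from above) on its axis, then lift straight up
- tub: blue open wash tub, fixed, 230 by 230 mm outside, 50 mm high, walls and floor 5 mm thick; origin at the centre of its underside. Room for three pods 110 mm apart.
- cradle: fixed feeder cradle, base 160 (x) by 100 mm (y), origin on the table under its centre. The cartridge lies along its x axis between side lips (49 mm apart at the foot, flared to 57, 44 mm high) and end walls (115 mm, flared to 125, 58 mm high), on a green bed at 34 mm height; a push of some 6 N drives the bed down 10 mm, and it stays there. The clamp is hinged between two posts 106 mm high at the +x end
- home (a point): where the origin of the cartridge is when fully home: on the cradle's centre, 24 mm above the table (before it is driven home it lies 10 mm higher)
- clamp (a joint): hinge of the red clamp, rad: 0 shut (level over the cradle), 1.57 upright, 1.75 fully open; stiff (0.45 N m), stays where it is left. Shutting it on the cartridge takes about 5 N down at the bar; its rubber pad meets the cartridge at about 0.1 rad. Below 1.2 rad it is in the way of loading
- clamp_bar (a point): middle of the clamp's steel grip bar: 14 mm dia., 90 mm long, parallel to the cradle's y axis, 200 mm from the hinge axis, with 55 mm of open space between it and the clamp plate and an arm at each end (78 mm clear between). It can be pinched from above across its thickness and led round the arc, turning in the fingers
- clamp_hinge (a point): middle of the clamp's hinge axis (parallel to cradle y), 100 mm above the table at cradle x = +95 mm; at joint value q the bar is 200 cos(q) mm from it towards cradle -x and 200 sin(q) mm above it
- cartridge: amber bulk cartridge with white ends and a paper band, loose, about 180 g: a box 110 mm long (x), 44 mm wide (y), 56 mm high; origin at the centre of its underside. Both ends are alike.
- jar: spice jar with green lid, 42 mm dia., 75 mm high, origin at the centre of its underside. A bystander; leave it where it is.
- tin: can with a yellow band and pale top, 44 mm dia., 80 mm high, origin at the centre of its underside. A bystander; leave it where it is.
- spoon: spoon 190 mm long lying on the table. A bystander; leave it where it is.
- bottle: bottle with red cap, 68 mm dia., 200 mm high, origin at the centre of its underside. A bystander; leave it where it is.
- shaker: small spice shaker with red lid, 36 mm dia., 70 mm high, origin at the centre of its underside. A bystander; leave it where it is.
- ramekin: small white open ramekin, 56 mm dia., 35 mm high, origin at the centre of its underside. A bystander; leave it where it is.
Not all that is in view belongs to the job. Leave any green, purple or yellow look-alike of the pod_b alone.

How it is judged (in metres and radians):
On the way, in this order (a step that is already met when the one before it is completed fails the run):
1. every pod is out of its port and stands upright in the wash tub (x of pod_a in the frame of tub between -0.1 and 0.1 m and y of pod_a in the frame of tub between -0.1 and 0.1 m and z of each of pod_a, pod_b, pod_c in the frame of tub below 0.015 m and angle between each of pod_a, pod_b, pod_c's own z axis and vertical below 0.2 rad and linear speed of each of pod_a, pod_b, pod_c below 0.03 m/s and x of pod_b in the frame of tub between -0.1 and 0.1 m and y of pod_b in the frame of tub between -0.1 and 0.1 m and x of pod_c in the frame of tub between -0.1 and 0.1 m and y of pod_c in the frame of tub between -0.1 and 0.1 m), for 0.2 s.
2. the cartridge lies lengthwise in the cradle, let go of, with the clamp still open (horizontal distance between cartridge and home below 0.01 m and angle between the x axis of cartridge and the x axis of cradle, either way round below 0.15 rad and angle between cartridge's own z axis and vertical below 0.1 rad and z of cartridge in the frame of home below 0.014 m and contact force between cartridge and the fingers below 0.2 N and value of joint clamp above 0.8 rad), for 0.2 s.
3. the clamp is shut and the cartridge driven home (horizontal distance between cartridge and home below 0.01 m and angle between the x axis of cartridge and the x axis of cradle, either way round below 0.15 rad and angle between cartridge's own z axis and vertical below 0.1 rad and z of cartridge in the frame of home below 0.005 m and value of joint clamp below 0.06 rad), for 0.2 s.
At the end, for the whole second after the job is handed in: Every pod stands upright (within 0.2 rad) and at rest on the floor of the wash tub; the cartridge lies lengthwise in the cradle (within 10 mm and 0.15 rad), at most 5 mm above its home height, and the clamp is shut to within 0.06 rad (all of step 1 and all of step 3 and linear speed of cartridge below 0.03 m/s); the robot touches nothing.
It fails at once if a bystander is moved by more than 40 mm (distance of any of jar, tin, spoon, bottle, shaker, ramekin from where it was at the start of the episode above 0.04 m).
Of pod_a, pod_b, pod_c only 2 to 3 are there at a start; the rules pass over those that are not, and their reading is None.
At some moment in a run one of cartridge may be knocked a few centimetres aside while the robot is not near it.
It also fails if it takes over 208 s, if anything falls off the work surface, if the arm or the gripper's body presses on something with over 40 N, if the wrist force passes 120 N, or if a joint passes its speed limit or range.

## Robot

A 7-joint arm with a two-finger parallel gripper is mounted at the origin on the work surface. World frame = base frame: x ahead of the robot, y to its left, z up, the work surface at z = 0. Lengths are in mm, angles in rad, forces in N, time in s.
With the tool pointing down it reaches from about 400 to 750 mm from the base axis. Payload 19.5 kg.
Tool frame: the origin (TCP) lies where the fingers leave the gripper's body, on its centre line; the fingertips stand 73 mm ahead of it and the grasp point (between the pads) lies 54 mm ahead of it (robot.tcp_to_tips is the distance from the TCP to the fingertips, in mm); z points along the fingers, y is the direction in which the jaws open and shut (so a half turn about z gives the same grasp; the last joint's range is limited). The gripper opens to 85 mm and grips with 20 to 120 N. Pads are 22 mm wide; open, the fingers measure 114 mm over their backs; the gripper's body (76 mm by 85 mm) begins 54 mm behind the grasp point. The pads swing forward as they close: fully open they stand 13 mm farther back than shut.
Start: joints at [-1.299, 0.707, -0.028, 1.485, 0.022, 0.951, -0.075], TCP at [177.478, 546.905, 303.868] pointing down, gripper open.
Joint ranges: [-2.71, 2.71], [-0.32, 2.16], [-1.57, 1.52], [0, 2.45], [-1.46, 4.6], [0, 2.02], [-2.83, 2.83]. Speed limits (rad/s): [1.89, 1.89, 2.57, 2.57, 3.01, 3.01, 3.01].

## Interface

Orientations are given as a unit quaternion [w, x, y, z].
In Python, from bench import robot, vision, ticket, spotter gives the robot as it stands.
- The arm moves only by the shell command python3 -m crank 'ROWS' [FORCE]. ROWS is a JSON object of lists of equal length, an entry for each row: "gripper": the opening, from -1 (shut) to 1 (fully open); "translation": the shift along the tool's x, y, z scaled (see below), a list of three; "yaw": the turn about the tool's z scaled (see below). A call has 1 to 10 rows; each row is the pose to reach, as a shift and turn from the pose commanded when the call began, along the tool's axes at that moment, turning the shorter way round; what a row does not reach only later rows make up. The controller multiplies each number of a shift by 250 mm and each number of a turn by pi rad. A row lasts 1/10 s, in which the tool goes at most 50 mm and 8.59 degrees, less where a joint would pass 70% of its speed; a pose out of reach is approached as far as the arm can. A call with a number of a shift or a turn outside -1 to 1 is refused whole. A call with a gripper value outside its range is refused whole. The fingers move at their own pace and stop on an object; FORCE is the grip in N (left out, the last holds). Time passes only in rows, so rows that repeat a pose let the fingers close. It gives the time, the measured TCP pose, the force and the opening at its end, in the units of the state.
- robot.sense(): the state, without advancing time (a new reading comes with each control period).
- vision.read_camera(name): name is "scene" or "side" or "wrist"; returns (picture, depth): 384x512x3 uint8, red, green, blue; 384x512 float32, mm along the optical axis (not along the pixel's ray), 0 where there is no reading.
- vision.calibration(name): a dict with "K" (3x3 intrinsics, pixels), "extrinsics" (4x4, takes a point from world to camera coordinates); the wrist camera has in their place "tool_from_camera" (4x4, takes a point from camera to tool coordinates, whose origin is the TCP and whose axes are the flange's). Camera axes: x right, y down, z forward; pixel columns grow to the right and rows downward; lengths in mm; the calibration is good to about 2 mm. A picture is of the moment at which its call begins: read the wrist's pose just before it. calibration takes no time and is no camera call.
- ticket.job_done(): hands the job in, once; it reports no verdict.
Trained networks look in the newest picture that a camera, given by its name, has taken for a name from the list of things; names that differ only in an ending like _2 or _b are one class to them, and where a whole thing is asked for, a point or a joint stands for the part that bears it (a point fixed in the world has none). Each returns a list of dicts, best first, with "confidence" (0 to 1); they miss things now and then, are a little off and sometimes report something else, mostly with a low value. They report only what shows in the picture. A call takes as long as a camera call. They do not tell look-alikes from the thing itself.
- spotter.silhouettes(camera, query): "region" (384x512 bool, what is visible of it) and "rect" ([left, top, width, height] in pixels, round what is visible of it).
The state is a dict: "time_s": time; "joints": joint angles; "joint_velocities": joint speeds; "effort": joint torques, N m; "ee_pos": TCP position; "eef_rot": TCP orientation; "force": force on the tool from outside, world axes, zero at the start; "ft_torque": the same for the moment, N m; "gripper_width": finger opening in mm.
Only numpy, scipy, OpenCV 4.12 (cv2) and the standard library are available. Lean on these libraries where they do the work, as an engineer would, in place of code of your own. Each camera call takes 0.05 s, during which the arm holds its last target. There are 200 camera calls.

## Working session

There is one attempt and no reset: what is moved stays moved. The work goes in short steps, Python scripts to look and compute and a shell command to move; the robot and the scene stay as the last step left them, time stands still between calls to the robot, and variables do not carry over. Pictures are saved under pics/ and viewed, about 12 in all and at most 16, crops included, and the job is handed in when it is done.

```bash
ls; mkdir -p pics; python3 - <<'E'
from bench import robot, vision
import cv2
s=robot.sense(); print({k:s[k] for k in('time_s','ee_pos','eef_rot','gripper_width','force')})
ims=[]
for n in('scene','side'):
    p,d=vision.read_camera(n); ims.append(p[:,:,::-1]); cv2.imwrite(f'pics/{n}0.png',p[:,:,::-1])
    c=vision.calibration(n); print(n,c['K'],c['extrinsics'])
print(vision.calibration('wrist'))
E
```

```text
pics
{'time_s': 0.0, 'ee_pos': array([177.45060263, 546.73624266, 303.43369949]), 'eef_rot': array([-6.01092347e-05,  1.56261367e-01,  9.87715591e-01, -5.41186343e-04]), 'gripper_width': 85.47672251904363, 'force': array([-0.09012421,  0.65946984,  0.84469543])}
scene [[438.39012631   0.         254.03660206]
 [  0.         438.39012631 193.35727606]
 [  0.           0.           1.        ]] [[-7.18361696e-01  6.95402796e-01 -1.92723626e-02  3.92877618e+02]
 [ 4.66228351e-01  4.60690159e-01 -7.55245458e-01 -1.48148854e+02]
 [-5.16321216e-01 -5.51524730e-01 -6.55158663e-01  1.41474370e+03]
 [ 0.00000000e+00  0.00000000e+00  0.00000000e+00  1.00000000e+00]]
side [[365.89109226   0.         250.75097589]
 [  0.         365.89109226 193.04967567]
 [  0.           0.           1.        ]] [[ 7.52098550e-01 -6.59002355e-01 -7.97917339e-03 -4.19284265e+02]
 [-4.81007852e-01 -5.40602096e-01 -6.90203463e-01  3.01134275e+02]
 [ 4.50532150e-01  5.22939069e-01 -7.23571360e-01  8.59186517e+02]
 [ 0.00000000e+00  0.00000000e+00  0.00000000e+00  1.00000000e+00]]
{'K': array([[265.38145036,   0.        , 252.24422777],
       [  0.        , 265.38145036, 189.03810396],
       [  0.        ,   0.        ,   1.        ]]), 'tool_from_camera': array([[ 6.48562837e-04, -9.65892909e-01, -2.58941050e-01,
         6.44947656e+01],
       [ 9.99999686e-01,  5.08553879e-04,  6.07682897e-04,
         1.54343927e-01],
       [-4.55271126e-04, -2.58941363e-01,  9.65892936e-01,
        -6.96186494e+01],
       [ 0.00000000e+00,  0.00000000e+00,  0.00000000e+00,
         1.00000000e+00]])}
```

View pics/scene0.png

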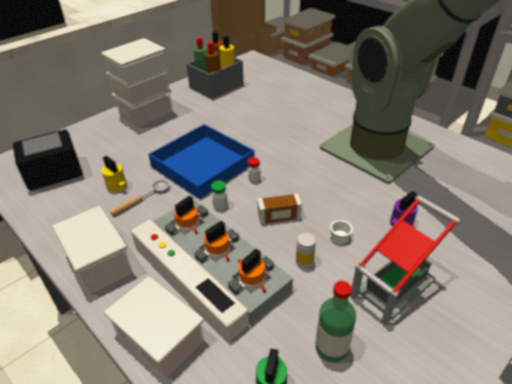

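View pics/side0.png

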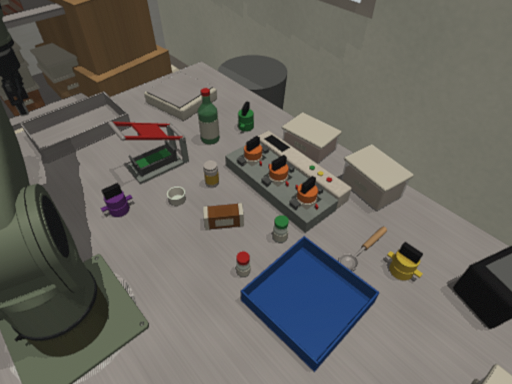

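The scene view shows orange pods in the ports at (186,212), (217,238) and (252,268). Look-alikes are yellow (114,178), purple (404,208) and green (271,370). The cartridge is at (280,208), the tub at (202,158), and the clamp at (408,245), partly closed. I'll use the orange pods.

```bash
cat > h.py <<'E'
import numpy as np, cv2
from bench import robot, vision, spotter
from scipy.spatial.transform import Rotation as R
def tool():
    s=robot.sense(); q=s['eef_rot']; T=np.eye(4); T[:3,:3]=R.from_quat([q[1],q[2],q[3],q[0]]).as_matrix(); T[:3,3]=s['ee_pos']; return T
def cloud(n,save=None):
    T=tool(); p,d=vision.read_camera(n); c=vision.calibration(n); K=c['K']
    W=T@c['tool_from_camera'] if n=='wrist' else np.linalg.inv(c['extrinsics'])
    v,u=np.mgrid[:384,:512]
    P=np.stack([(u-K[0,2])/K[0,0]*d,(v-K[1,2])/K[1,1]*d,d],-1)@W[:3,:3].T+W[:3,3]
    P[d<=0]=np.nan
    if save: cv2.imwrite('pics/'+save,p[:,:,::-1])
    return p,P
def proj(n,X,T=None):
    c=vision.calibration(n)
    M=np.linalg.inv(T@c['tool_from_camera']) if n=='wrist' else c['extrinsics']
    Y=M[:3,:3]@np.asarray(X,float)+M[:3,3]; return (c['K']@Y/Y[2])[:2]
def hue(p):
    h=cv2.cvtColor(p,cv2.COLOR_RGB2HSV); return h[...,0].astype(int),h[...,1].astype(int),h[...,2].astype(int)
def rect(pts):
    r=cv2.minAreaRect(pts[:,:2].astype(np.float32)); return [np.round(x,1) for x in (*r[0],*r[1],r[2])]
def rows(to,yaw=None):
    """shift in tool axes scaled for world TCP target; """
    T=tool(); d=T[:3,:3].T@(np.asarray(to,float)-T[:3,3]); print('shift/250',np.round(d/250,3),'dist',round(np.linalg.norm(d)))
    y=np.arctan2(T[1,1],T[0,1]); print('jaw-axis angle',round(y,3))
    if yaw is not None:
        e=(yaw-y+np.pi/2)%np.pi-np.pi/2
        print('world turn',round(e,3),'yaw/pi',round(-e/np.pi,4),'j7',robot.sense()['joints'][6])
E
python3 - <<'E'
from h import *
for n in('scene','side'):
    p,P=cloud(n); H,S,V=hue(p); z=P[...,2]
    for q in('pod_a','tub','cartridge','cradle','clamp','deck','jar','tin','spoon','bottle','shaker','ramekin'):
        for r in spotter.silhouettes(n,q)[:6]:
            m=r['region']; 
            if r['confidence']<.3 or m.sum()<10: continue
            A=P[m]; A=A[~np.isnan(A[:,0])]
            if len(A)<10: continue
            zt=np.percentile(A[:,2],97); B=A[(A[:,2]>zt-8)]
            print(n,q,round(r['confidence'],2),np.round(r['rect']),'med',np.median(A,0).round(),'zt',zt.round(),'top',rect(B))
    m=(H<20)&(S>180)&(V>150)&(z>30)
E
```

```text
scene pod_a 0.83 [238. 249.  29.  44.] med [681. 131.  84.] zt 120.0 top [np.float64(671.0), np.float64(122.7), np.float64(50.3), np.float64(17.4), np.float64(2.7)]
scene pod_a 0.83 [102. 155.  29.  38.] med [ 702. -408.   56.] zt 99.0 top [np.float64(695.5), np.float64(-425.1), np.float64(47.9), np.float64(16.5), np.float64(89.8)]
scene pod_a 0.83 [392. 191.  29.  33.] med [264. 249.  65.] zt 100.0 top [np.float64(308.5), np.float64(267.2), np.float64(171.5), np.float64(30.3), np.float64(19.5)]
scene pod_a 0.8 [177. 195.  23.  38.] med [ 674. -109.   84.] zt 119.0 top [np.float64(667.2), np.float64(-117.3), np.float64(48.2), np.float64(18.9), np.float64(8.8)]
scene pod_a 0.72 [257. 350.  28.  33.] med [803. 313.  66.] zt 100.0 top [np.float64(800.7), np.float64(309.1), np.float64(50.2), np.float64(16.1), np.float64(31.7)]
scene pod_a 0.56 [207. 222.  26.  41.] med [678.  11.  84.] zt 119.0 top [np.float64(669.3), np.float64(2.8), np.float64(16.7), np.float64(48.7), np.float64(85.5)]
scene tub 0.89 [150. 125. 104.  76.] med [ 449. -338.    9.] zt 50.0 top [np.float64(451.1), np.float
[... 5002 characters left out ...]
, np.float64(48.5), np.float64(6.3)]
side bottle 0.93 [196.  87.  24.  56.] med [642. 317. 101.] zt 199.0 top [np.float64(652.8), np.float64(334.8), np.float64(31.6), np.float64(28.4), np.float64(87.7)]
side shaker 0.87 [236. 252.  13.  25.] med [ 380. -173.   57.] zt 72.0 top [np.float64(386.1), np.float64(-166.4), np.float64(30.5), np.float64(29.5), np.float64(21.3)]
side shaker 0.32 [269. 155.  18.  30.] med [654. -10.  83.] zt 118.0 top [np.float64(665.1), np.float64(-4.0), np.float64(49.3), np.float64(14.2), np.float64(0.7)]
side ramekin 0.5 [167. 185.  19.  21.] med [398. 165.  20.] zt 36.0 top [np.float64(397.5), np.float64(159.0), np.float64(54.6), np.float64(50.9), np.float64(56.6)]
```

```bash
python3 - <<'E'
from h import *
rows([420,280,320],-np.pi/2)
rows([667,0,290],-np.pi/2)
E
```

```text
shift/250 [-1.252 -0.716 -0.064] dist 361
jaw-axis angle 1.257
world turn 0.314 yaw/pi -0.0999 j7 -0.07548635082231192
shift/250 [-2.538 -1.476  0.056] dist 734
jaw-axis angle 1.257
world turn 0.314 yaw/pi -0.0999 j7 -0.07548635082231192
```

```bash
python3 -m crank '{"translation":[[-1,-0.58,-0.06],[-1,-0.58,-0.06],[-1,-0.58,-0.06],[-1,-0.58,-0.06],[-1,-0.58,-0.06],[-1,-0.58,-0.06],[-1,-0.58,-0.06],[-1,-0.58,-0.06],[-1,-0.58,-0.06],[-1,-0.58,-0.06]],"yaw":[0.45,0.45,0.45,0.45,0.45,0.45,0.45,0.45,0.45,0.45],"gripper":[1,1,1,1,1,1,1,1,1,1]}' 40; python3 - <<'E'
from h import *
rows([667,0,290],-np.pi/2)
E
```

```text
time_s: 2.4
ee_pos: [370.5, 331.9, 318.9]
eef_rot: [0.0, 0.762, 0.647, 0.0]
force: [0.3, -0.2, -1.5]
gripper_width: 85.2
shift/250 [-1.118  1.385  0.116] dist 446
jaw-axis angle -0.163
world turn -1.408 yaw/pi 0.4482 j7 -0.6751008917378505
```

```bash
python3 -m crank '{"translation":[[-0.6,0.74,0.06],[-0.6,0.74,0.06],[-0.6,0.74,0.06],[-0.6,0.74,0.06],[-0.6,0.74,0.06],[-0.6,0.74,0.06],[-0.6,0.74,0.06],[-0.6,0.74,0.06]],"yaw":[0.35,0.35,0.35,0.35,0.35,0.35,0.35,0.35],"gripper":[1,1,1,1,1,1,1,1]}'; python3 - <<'E'
from h import *
rows([667,0,290],-np.pi/2)
E
```

```text
time_s: 3.2
ee_pos: [529.9, 154.7, 303.7]
eef_rot: [0.0, 0.988, 0.154, -0.0]
force: [-0.4, 0.1, 0.1]
gripper_width: 85.5
shift/250 [0.335 0.756 0.055] dist 207
jaw-axis angle -1.262
world turn -0.308 yaw/pi 0.0981 j7 -1.1165745512163534
```

```bash
python3 -m crank '{"translation":[[0.335,0.756,0.055],[0.335,0.756,0.055],[0.335,0.756,0.055],[0.335,0.756,0.055],[0.335,0.756,0.055],[0.335,0.756,0.055],[0.335,0.756,0.055]],"yaw":[0.098,0.098,0.098,0.098,0.098,0.098,0.098],"gripper":[1,1,1,1,1,1,1]}'; python3 - <<'E'
from h import *
T=tool(); print(T.round(3))
p,P=cloud('wrist','w1.png'); H,S,V=hue(p); z=P[...,2]
m=((z>110)&(z<124)&(V<90)).astype(np.uint8)
n,l,st,c=cv2.connectedComponentsWithStats(m)
for i in range(1,n):
    if st[i,4]>60: print(c[i].round(),st[i,4],rect(P[l==i]),np.median(P[l==i],0).round(1))
E
```

```text
time_s: 3.9
ee_pos: [667.6, 2.0, 290.2]
eef_rot: [-0.0, 1.0, 0.004, -0.0]
force: [-0.8, 0.5, -0.3]
gripper_width: 85.5
[[ 1.0000e+00  7.0000e-03 -0.0000e+00  6.6759e+02]
 [ 7.0000e-03 -1.0000e+00  1.0000e-03  1.9920e+00]
 [-0.0000e+00 -1.0000e-03 -1.0000e+00  2.9016e+02]
 [ 0.0000e+00  0.0000e+00  0.0000e+00  1.0000e+00]]
[129. 184.] 975 [np.float64(670.9), np.float64(119.8), np.float64(50.1), np.float64(16.5), np.float64(4.2)] [672.7 118.4 117.3]
[254. 187.] 814 [np.float64(669.1), np.float64(0.5), np.float64(49.4), np.float64(15.1), np.float64(0.2)] [6.708e+02 6.000e-01 1.174e+02]
[378. 191.] 893 [np.float64(666.5), np.float64(-119.1), np.float64(48.7), np.float64(15.7), np.float64(4.8)] [ 667.7 -117.3  117.2]
```

View pics/w1.png

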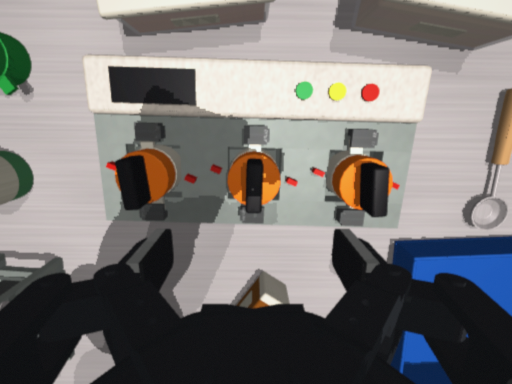

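The wrist view shows orange pods at (147,177), (254,180) and (362,183) in the ports, bars along deck x. Green look-alike is at the left edge. I'm taking the middle pod first.

```bash
python3 -c "
from h import *
print(robot.tcp_to_tips); rows([668,0.3,163],-np.pi/2)"
python3 -m crank '{"translation":[[0,0.007,0.3],[0.002,0.007,0.508],[0.002,0.007,0.508],[0.002,0.007,0.508],[0.002,0.007,0.508],[0.002,0.007,0.508],[0.002,0.007,0.508],[0.002,0.007,0.508],[0.002,0.007,0.508],[0.002,0.007,0.508]],"yaw":[0,0,0,0,0,0,0,0,0,0],"gripper":[1,1,1,1,1,-1,-1,-1,-1,-1]}' 60
```

```text
72.6
shift/250 [0.002 0.009 0.51 ] dist 127
jaw-axis angle -1.563
world turn -0.008 yaw/pi 0.0026 j7 -1.2176277095979127
time_s: 4.95
ee_pos: [668.5, -0.8, 163.4]
eef_rot: [-0.0, 1.0, 0.003, 0.0]
force: [-1.7, 1.4, 2.9]
gripper_width: 14.9
```

```bash
python3 -m crank '{"translation":[[0,0,0],[0,0,0],[0,0,0],[0,0,0],[0,0,0],[0,0,0],[0,0,0],[0,0,0],[0,0,0]],"yaw":[-0.04,-0.08,-0.12,-0.16,-0.2,-0.24,-0.28,-0.29,-0.29],"gripper":[-1,-1,-1,-1,-1,-1,-1,-1,-1]}'
python3 -m crank '{"translation":[[0,0,-0.06],[0,0,-0.12],[0,0,-0.25],[0,0,-0.4],[0,0,-0.55],[0,0,-0.55]],"yaw":[0,0,0,0,0,0],"gripper":[-1,-1,-1,-1,-1,-1]}'
python3 - <<'E'
from h import *
p,P=cloud('scene','s1.png'); p,P=cloud('wrist','w2.png')
rows([395,-277,300])
E
```

```text
time_s: 5.85
ee_pos: [668.5, -1.1, 163.4]
eef_rot: [0.0, 0.897, 0.442, 0.0]
force: [0.1, -0.6, 3.8]
gripper_width: 14.8
time_s: 6.45
ee_pos: [669.4, -1.1, 306.9]
eef_rot: [0.002, 0.897, 0.442, 0.003]
force: [0.7, 0.7, -1.8]
gripper_width: 15.2
shift/250 [-1.543 -0.196  0.006] dist 389
jaw-axis angle -0.654
```

View pics/s1.png

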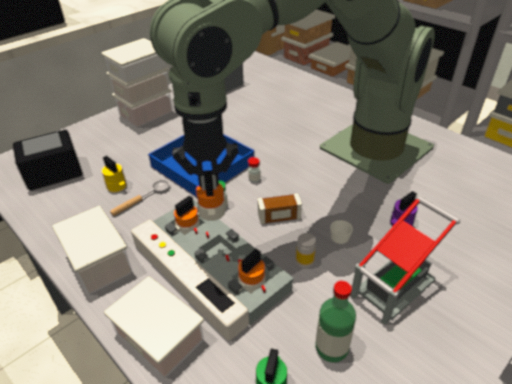

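Middle port is empty and the pod hangs from the gripper at (209,192). Next, the tub.

```bash
python3 -m crank '{"translation":[[-0.2,-0.03,0],[-0.4,-0.05,0],[-0.6,-0.08,0],[-0.8,-0.1,0],[-0.95,-0.12,0],[-0.95,-0.12,0],[-0.95,-0.12,0]],"yaw":[0,0,0,0,0,0,0],"gripper":[-1,-1,-1,-1,-1,-1,-1]}'
python3 -m crank '{"translation":[[-0.2,-0.03,0],[-0.4,-0.05,0],[-0.55,-0.07,0],[-0.593,-0.076,0.02],[-0.593,-0.076,0.02],[-0.593,-0.076,0.02]],"yaw":[0,0,0,0,0,0],"gripper":[-1,-1,-1,-1,-1,-1]}'
python3 -c "
from h import *
rows([395,-277,149.5])"
```

```text
time_s: 7.25
ee_pos: [500.0, -171.4, 300.5]
eef_rot: [-0.0, 0.897, 0.442, -0.0]
force: [0.4, 1.2, -1.8]
gripper_width: 14.5
time_s: 7.85
ee_pos: [396.3, -276.3, 295.3]
eef_rot: [-0.0, 0.896, 0.444, 0.0]
force: [-0.5, 0.7, -1.0]
gripper_width: 15.2
shift/250 [-0.006 -0.002  0.583] dist 146
jaw-axis angle -0.652
```

```bash
python3 -m crank '{"translation":[[0,0,0.2],[0,0,0.35],[0,0,0.48],[0,0,0.54],[0,0,0.565],[0,0,0.583],[0,0,0.583],[0,0,0.583]],"yaw":[0,0,0,0,0,0,0,0],"gripper":[-1,-1,-1,-1,-1,-1,-1,-1]}'
python3 -m crank '{"translation":[[0,0,0],[0,0,0],[0,0,0],[0,0,-0.1],[0,0,-0.25],[0,0,-0.45],[0,0,-0.6],[0,0,-0.6]],"yaw":[0,0,0,0,0,0,0,0],"gripper":[0,0,0,0,0,0,0,0]}'
python3 - <<'E'
from h import *
rows([665.5,-119.5,290],-1.54)
p,P=cloud('side','d1.png')
E
```

```text
time_s: 8.65
ee_pos: [395.6, -277.3, 150.6]
eef_rot: [0.0, 0.896, 0.443, 0.0]
force: [-0.0, -0.6, -0.9]
gripper_width: 15.1
time_s: 9.45
ee_pos: [395.7, -278.0, 304.0]
eef_rot: [0.003, 0.897, 0.443, 0.002]
force: [1.0, -0.3, -0.7]
gripper_width: 42.9
shift/250 [1.159 0.471 0.06 ] dist 313
jaw-axis angle -0.653
world turn -0.887 yaw/pi 0.2823 j7 0.2170684283243647
```

View pics/d1.png

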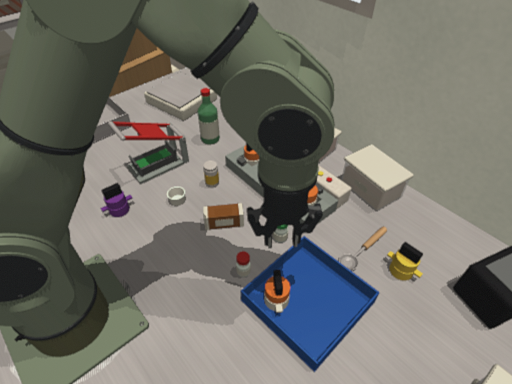

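The pod stands upright in the tub at (278,292). Next port1.

```bash
python3 -m crank '{"translation":[[0.95,0.387,0.05],[0.95,0.387,0.05],[0.95,0.387,0.05],[0.95,0.387,0.05],[0.95,0.387,0.05],[0.95,0.387,0.05],[0.95,0.387,0.05]],"yaw":[0.282,0.282,0.282,0.282,0.282,0.282,0.282],"gripper":[0.4,0.4,0.4,0.4,0.4,0.4,0.4]}'
python3 -c "
from h import *
rows([665.5,-119.5,163],-1.54)"
```

```text
time_s: 10.2
ee_pos: [616.7, -146.5, 285.4]
eef_rot: [0.0, 1.0, 0.016, -0.001]
force: [-0.1, -0.8, -1.0]
gripper_width: 59.8
shift/250 [ 0.2   -0.102  0.489] dist 134
jaw-axis angle -1.54
world turn -0.0 yaw/pi 0.0001 j7 -0.9055993954200318
```

```bash
python3 -m crank '{"translation":[[0.2,-0.102,0.02],[0.2,-0.102,0.1],[0.2,-0.102,0.3],[0.2,-0.102,0.42],[0.2,-0.102,0.489],[0.2,-0.102,0.489],[0.2,-0.102,0.489],[0.2,-0.102,0.489],[0.2,-0.102,0.489],[0.2,-0.102,0.489]],"yaw":[0,0,0,0,0,0,0,0,0,0],"gripper":[0.4,0.4,0.4,0.4,0.4,0.4,-1,-1,-1,-1]}' 60
python3 -m crank '{"translation":[[0,0,0],[0,0,0],[0,0,0],[0,0,0],[0,0,0],[0,0,0],[0,0,0],[0,0,0],[0,0,0],[0,0,0]],"yaw":[0,-0.04,-0.08,-0.12,-0.16,-0.2,-0.24,-0.28,-0.29,-0.29],"gripper":[-1,-1,-1,-1,-1,-1,-1,-1,-1,-1]}'
python3 -m crank '{"translation":[[0,0,-0.06],[0,0,-0.12],[0,0,-0.25],[0,0,-0.4],[0,0,-0.55],[0,0,-0.55]],"yaw":[0,0,0,0,0,0],"gripper":[-1,-1,-1,-1,-1,-1]}'
python3 - <<'E'
from h import *
p,P=cloud('scene','s2.png')
rows([505,-387,300])
E
```

```text
time_s: 11.2
ee_pos: [665.8, -120.8, 166.3]
eef_rot: [0.0, 1.0, 0.016, 0.001]
force: [0.1, -0.4, 7.5]
gripper_width: 14.6
time_s: 12.2
ee_pos: [665.7, -120.9, 166.2]
eef_rot: [0.001, 0.891, 0.455, 0.001]
force: [-0.1, -0.9, 7.7]
gripper_width: 14.9
time_s: 12.8
ee_pos: [666.3, -121.0, 309.0]
eef_rot: [0.003, 0.891, 0.454, 0.003]
force: [-0.9, 0.1, -2.6]
gripper_width: 15.2
shift/250 [-1.24   0.105  0.023] dist 311
jaw-axis angle -0.628
```

View pics/s2.png

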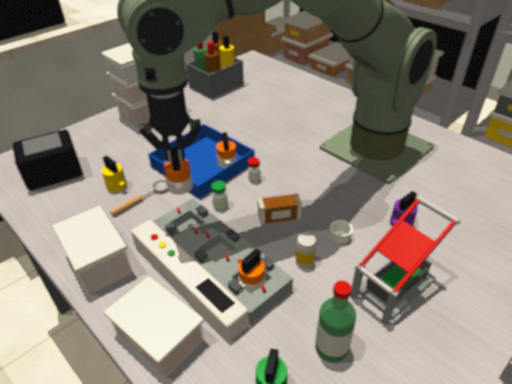

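```bash
python3 -m crank '{"translation":[[-0.2,0.017,0],[-0.4,0.034,0],[-0.6,0.05,0],[-0.8,0.068,0],[-0.95,0.08,0],[-0.95,0.08,0],[-0.95,0.08,0]],"yaw":[0,0,0,0,0,0,0],"gripper":[-1,-1,-1,-1,-1,-1,-1]}'
python3 -m crank '{"translation":[[-0.15,0.013,0],[-0.29,0.025,0.02],[-0.29,0.025,0.02],[-0.29,0.025,0.02],[-0.29,0.025,0.02]],"yaw":[0,0,0,0,0],"gripper":[-1,-1,-1,-1,-1]}'
python3 -c "
from h import *
rows([505,-387,152.5])"
```

```text
time_s: 13.55
ee_pos: [541.8, -324.6, 302.6]
eef_rot: [-0.0, 0.891, 0.454, -0.0]
force: [0.2, 1.4, -1.3]
gripper_width: 14.7
time_s: 14.05
ee_pos: [505.7, -385.2, 297.6]
eef_rot: [-0.0, 0.89, 0.455, 0.0]
force: [0.1, 1.0, -0.5]
gripper_width: 14.6
shift/250 [-0.008  0.002  0.58 ] dist 145
jaw-axis angle -0.626
```

```bash
python3 -m crank '{"translation":[[0,0,0.2],[0,0,0.35],[0,0,0.48],[0,0,0.54],[0,0,0.565],[0,0,0.58],[0,0,0.58],[0,0,0.58]],"yaw":[0,0,0,0,0,0,0,0],"gripper":[-1,-1,-1,-1,-1,-1,-1,-1]}'
python3 -m crank '{"translation":[[0,0,0],[0,0,0],[0,0,0],[0,0,-0.1],[0,0,-0.25],[0,0,-0.45],[0,0,-0.6],[0,0,-0.6]],"yaw":[0,0,0,0,0,0,0,0],"gripper":[0,0,0,0,0,0,0,0]}'
python3 - <<'E'
from h import *
rows([670,120,290],-1.55)
E
```

```text
time_s: 14.85
ee_pos: [504.9, -387.0, 153.8]
eef_rot: [0.001, 0.891, 0.454, 0.0]
force: [0.6, -1.1, -1.8]
gripper_width: 15.1
time_s: 15.65
ee_pos: [505.2, -387.7, 307.9]
eef_rot: [0.003, 0.891, 0.454, 0.001]
force: [0.3, -0.7, -1.3]
gripper_width: 42.5
shift/250 [ 2.031 -0.66   0.066] dist 534
jaw-axis angle -0.628
world turn -0.922 yaw/pi 0.2935 j7 0.2335341012192284
```

```bash
python3 -m crank '{"translation":[[1,-0.325,0.03],[1,-0.325,0.03],[1,-0.325,0.03],[1,-0.325,0.03],[1,-0.325,0.03],[1,-0.325,0.03],[1,-0.325,0.03]],"yaw":[0,0,0,0,0,0,0],"gripper":[0.4,0.4,0.4,0.4,0.4,0.4,0.4]}'
python3 -m crank '{"translation":[[0.9,-0.29,0.03],[0.9,-0.29,0.03],[0.9,-0.29,0.03],[0.9,-0.29,0.03],[0.9,-0.29,0.03],[0.9,-0.29,0.03],[0.9,-0.29,0.03]],"yaw":[0.293,0.293,0.293,0.293,0.293,0.293,0.293],"gripper":[0.4,0.4,0.4,0.4,0.4,0.4,0.4]}'
python3 -c "
from h import *
rows([670,120,165],-1.55)"
```

```text
time_s: 16.35
ee_pos: [586.3, -134.4, 294.9]
eef_rot: [-0.0, 0.89, 0.456, 0.0]
force: [-0.4, -0.3, 1.1]
gripper_width: 59.4
time_s: 17.05
ee_pos: [659.3, 87.1, 287.2]
eef_rot: [0.001, 1.0, 0.009, -0.0]
force: [-0.4, -1.1, -0.3]
gripper_width: 59.7
shift/250 [ 0.045 -0.132  0.489] dist 127
jaw-axis angle -1.552
world turn 0.002 yaw/pi -0.0007 j7 -1.2951030831165011
```

```bash
python3 -m crank '{"translation":[[0.043,-0.132,0.02],[0.043,-0.132,0.1],[0.043,-0.132,0.3],[0.043,-0.132,0.42],[0.043,-0.132,0.489],[0.043,-0.132,0.489],[0.043,-0.132,0.489],[0.043,-0.132,0.489],[0.043,-0.132,0.489],[0.043,-0.132,0.489]],"yaw":[0,0,0,0,0,0,0,0,0,0],"gripper":[0.4,0.4,0.4,0.4,0.4,0.4,-1,-1,-1,-1]}' 60
python3 -m crank '{"translation":[[0,0,0],[0,0,0],[0,0,0],[0,0,0],[0,0,0],[0,0,0],[0,0,0],[0,0,0],[0,0,0],[0,0,0]],"yaw":[0,-0.04,-0.08,-0.12,-0.16,-0.2,-0.24,-0.28,-0.29,-0.29],"gripper":[-1,-1,-1,-1,-1,-1,-1,-1,-1,-1]}'
python3 -m crank '{"translation":[[0,0,-0.06],[0,0,-0.12],[0,0,-0.25],[0,0,-0.4],[0,0,-0.55],[0,0,-0.55]],"yaw":[0,0,0,0,0,0],"gripper":[-1,-1,-1,-1,-1,-1]}'
python3 - <<'E'
from h import *
rows([505,-275,300])
E
```

```text
time_s: 18.05
ee_pos: [669.7, 120.9, 166.8]
eef_rot: [0.0, 1.0, 0.011, 0.001]
force: [-0.8, -1.0, 8.3]
gripper_width: 15.1
time_s: 19.05
ee_pos: [669.7, 121.0, 166.8]
eef_rot: [0.0, 0.893, 0.451, 0.001]
force: [0.3, 0.1, 7.8]
gripper_width: 15.2
time_s: 19.65
ee_pos: [670.2, 120.8, 309.4]
eef_rot: [0.002, 0.893, 0.45, 0.004]
force: [0.4, -0.9, -1.6]
gripper_width: 14.6
shift/250 [-1.666  0.411  0.032] dist 429
jaw-axis angle -0.637
```

```bash
python3 -m crank '{"translation":[[-0.2,0.05,0],[-0.4,0.1,0],[-0.6,0.148,0],[-0.8,0.2,0],[-0.9,0.222,0],[-0.9,0.222,0],[-0.9,0.222,0]],"yaw":[0,0,0,0,0,0,0],"gripper":[-1,-1,-1,-1,-1,-1,-1]}'
python3 -m crank '{"translation":[[-0.2,0.05,0],[-0.4,0.1,0],[-0.6,0.148,0],[-0.766,0.189,0.03],[-0.766,0.189,0.03],[-0.766,0.189,0.03]],"yaw":[0,0,0,0,0,0],"gripper":[-1,-1,-1,-1,-1,-1]}'
python3 - <<'E'
from h import *
rows([505,-275,153.5])
E
```

```text
time_s: 20.35
ee_pos: [579.9, -92.8, 303.6]
eef_rot: [0.0, 0.893, 0.45, 0.0]
force: [0.9, 0.6, -1.0]
gripper_width: 14.7
time_s: 20.95
ee_pos: [504.3, -274.5, 295.5]
eef_rot: [-0.0, 0.893, 0.45, 0.0]
force: [0.3, 1.4, -0.7]
gripper_width: 14.6
shift/250 [-0.     0.004  0.568] dist 142
jaw-axis angle -0.638
```

```bash
python3 -m crank '{"translation":[[0,0,0.2],[0,0,0.35],[0,0,0.48],[0,0,0.54],[0,0,0.56],[0,0,0.568],[0,0,0.568],[0,0,0.568]],"yaw":[0,0,0,0,0,0,0,0],"gripper":[-1,-1,-1,-1,-1,-1,-1,-1]}'
python3 -m crank '{"translation":[[0,0,0],[0,0,0],[0,0,0],[0,0,-0.1],[0,0,-0.25],[0,0,-0.45],[0,0,-0.6],[0,0,-0.6]],"yaw":[0,0,0,0,0,0,0,0],"gripper":[0,0,0,0,0,0,0,0]}'
python3 - <<'E'
from h import *
rows([395,-200,310])
E
```

```text
time_s: 21.75
ee_pos: [504.4, -274.5, 154.4]
eef_rot: [0.001, 0.893, 0.45, 0.0]
force: [0.7, -0.5, -1.3]
gripper_width: 15.0
time_s: 22.55
ee_pos: [504.6, -275.4, 308.1]
eef_rot: [0.003, 0.893, 0.45, 0.002]
force: [0.6, 0.2, -1.2]
gripper_width: 42.7
shift/250 [-0.018 -0.532 -0.011] dist 133
jaw-axis angle -0.637
```

```bash
python3 -c "
from h import *
rows([430,300,345],-0.09)"

```

```text
shift/250 [ 1.672 -1.609 -0.157] dist 581
jaw-axis angle -0.637
world turn 0.547 yaw/pi -0.1742 j7 0.1337325098351168
```

```bash
python3 -m crank '{"translation":[[0.84,-0.8,-0.08],[0.84,-0.8,-0.08],[0.84,-0.8,-0.08],[0.84,-0.8,-0.08],[0.84,-0.8,-0.08],[0.84,-0.8,-0.08],[0.84,-0.8,-0.08],[0.84,-0.8,-0.08]],"yaw":[0,0,0,0,0,0,0,0],"gripper":[1,1,1,1,1,1,1,1]}'
python3 -m crank '{"translation":[[0.84,-0.8,-0.08],[0.84,-0.8,-0.08],[0.84,-0.8,-0.08],[0.84,-0.8,-0.08],[0.84,-0.8,-0.08],[0.84,-0.8,-0.08],[0.84,-0.8,-0.08],[0.84,-0.8,-0.08]],"yaw":[-0.174,-0.174,-0.174,-0.174,-0.174,-0.174,-0.174,-0.174],"gripper":[1,1,1,1,1,1,1,1]}'
python3 - <<'E'
from h import *
T=tool(); print(T.round(2))
p,P=cloud('wrist','w3.png'); H,S,V=hue(p); z=P[...,2]
m=(z>60)&(z<210)&(P[...,1]>250)&(P[...,0]<620)&(P[...,0]>300)
red=m&((H<8)|(H>172))&(S>150)&(V>100)
A=P[red]
print('red',len(A),rect(A),A[:,2].min(),A[:,2].max())
for lo in range(100,200,15):
    B=A[(A[:,2]>=lo)&(A[:,2]<lo+15)]
    if len(B)>5: print(lo,len(B),B.mean(0).round(1),rect(B))
E
```

```text
time_s: 23.35
ee_pos: [468.1, 13.7, 323.3]
eef_rot: [0.0, 0.893, 0.451, -0.0]
force: [0.2, -0.5, 0.6]
gripper_width: 85.6
time_s: 24.15
ee_pos: [432.9, 300.2, 343.0]
eef_rot: [0.0, 0.739, 0.674, -0.0]
force: [0.6, -0.5, 0.6]
gripper_width: 85.5
[[ 9.0000e-02  1.0000e+00 -0.0000e+00  4.3294e+02]
 [ 1.0000e+00 -9.0000e-02 -0.0000e+00  3.0022e+02]
 [-0.0000e+00  0.0000e+00 -1.0000e+00  3.4298e+02]
 [ 0.0000e+00  0.0000e+00  0.0000e+00  1.0000e+00]]
red 9066 [np.float64(438.8), np.float64(343.2), np.float64(92.7), np.float64(174.6), np.float64(86.0)] 76.1863609753238 189.65153404527814
100 186 [516.3 339.8 110.8] [np.float64(513.1), np.float64(337.4), np.float64(91.7), np.float64(25.4), np.float64(86.1)]
115 959 [482.6 342.4 125.8] [np.float64(489.4), np.float64(339.5), np.float64(92.2), np.float64(41.6), np.float64(85.3)]
130 2763 [456.6 343.9 137.7] [np.float64(457.2), np.float64(341.9), np.float64(92.4), np.float64(41.2), np.float64(84.8)]
145 3406 [423.9 346.3 152.8] [np.float64(423.2), np.float64(344.5), np.float64(92.0), np.float64(49.6), np.float64(84.9)]
160 1097 [399.9 350.  165.1] [np.float64(392.5), np.float64(346.7), np.float64(92.6), np.float64(43.5), np.float64(83.4)]
175 654 [366.1 353.6 182. ] [np.float64(368.3), np.float64(348.2), np.float64(92.7), np.float64(33.0), np.float64(86.2)]
```

View pics/w3.png

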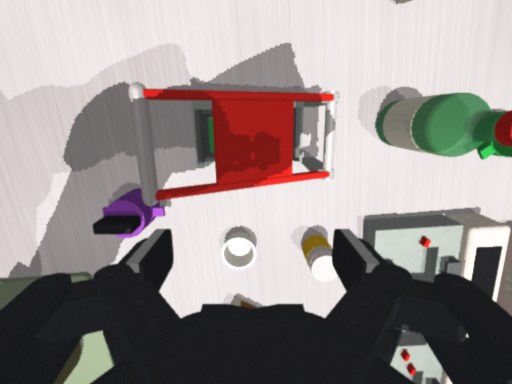

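```bash
python3 - <<'E'
from h import *
p,P=cloud('wrist'); H,S,V=hue(p); z=P[...,2]
m=(z>170)&(z<205)&(P[...,0]<375)&(P[...,0]>300)&(P[...,1]>290)&(P[...,1]<400)&(S<70)
A=P[m]; print(len(A),rect(A),A.mean(0),A[:,2].max(), np.percentile(A[:,2],[5,50,95]))
rows([351.5,347,186+57],-0.08); 
E
```

```text
2085 [np.float64(355.7), np.float64(349.0), np.float64(38.1), np.float64(101.5), np.float64(0.3)] [348.49859571 352.28366958 189.88101091] 193.80094933326495 [185.09659966 190.70832997 192.44465323]
shift/250 [ 0.16  -0.343  0.401] dist 138
jaw-axis angle -0.093
world turn 0.013 yaw/pi -0.0042 j7 -0.46941370751964795
```

```bash
python3 -m crank '{"translation":[[0.18,-0.35,0],[0.18,-0.35,0],[0.18,-0.35,0.2],[0.18,-0.35,0.35],[0.18,-0.35,0.41],[0.18,-0.35,0.41],[0.18,-0.35,0.41]],"yaw":[-0.004,-0.004,-0.004,-0.004,-0.004,-0.004,-0.004],"gripper":[0.2,0.2,0.2,0.2,0.2,0.2,0.2]}' 40
python3 -m crank '{"translation":[[0,0,0],[0,0,0],[0,0,0],[0,0,0],[0,0,0]],"yaw":[0,0,0,0,0],"gripper":[-1,-1,-1,-1,-1]}' 30
python3 -c "
from h import *
rows([350,347.5,240],-0.08)
T=tool();print(T.round(2))
p,P=cloud('side','d2.png')
G=T[:3,3]-[0,0,54]; print(G)
c,s=np.cos(-.078),np.sin(-.078)
for q in np.arange(.44,1.66,.1):
    r0=200*np.cos(.444); dx=r0-200*np.cos(q); dz=200*(np.sin(q)-np.sin(.444))
    d=T[:3,:3].T@np.array([dx*c,dx*s,dz])/250; print(round(q,2),d.round(3))
"
```

```text
time_s: 24.95
ee_pos: [350.2, 352.9, 241.6]
eef_rot: [0.0, 0.735, 0.678, 0.0]
force: [0.4, 0.4, 0.7]
gripper_width: 51.5
time_s: 25.45
ee_pos: [345.7, 354.1, 241.1]
eef_rot: [-0.002, 0.733, 0.68, -0.003]
force: [-28.1, 2.2, 13.5]
gripper_width: 12.6
shift/250 [-0.025  0.019  0.004] dist 8
jaw-axis angle -0.076
world turn -0.004 yaw/pi 0.0014 j7 -0.5446947719437601
[[ 8.0000e-02  1.0000e+00 -1.0000e-02  3.4571e+02]
 [ 1.0000e+00 -8.0000e-02 -0.0000e+00  3.5411e+02]
 [-0.0000e+00 -1.0000e-02 -1.0000e+00  2.4107e+02]
 [ 0.0000e+00  0.0000e+00  0.0000e+00  1.0000e+00]]
[345.71341444 354.10676145 187.07339532]
0.44 [ 0.    -0.001  0.003]
0.54 [-0.     0.036 -0.068]
0.64 [-0.     0.08  -0.135]
0.74 [-0.001  0.13  -0.197]
0.84 [-0.001  0.186 -0.254]
0.94 [-0.001  0.248 -0.304]
1.04 [-0.001  0.315 -0.349]
1.14 [-0.001  0.385 -0.386]
1.24 [-0.002  0.459 -0.417]
1.34 [-0.002  0.536 -0.439]
1.44 [-0.002  0.615 -0.454]
1.54 [-0.002  0.694 -0.461]
1.64 [-0.002  0.774 -0.461]
```

View pics/d2.png

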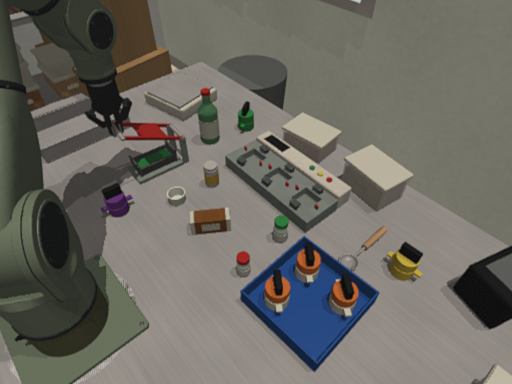

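All three pods stand upright in the tub at (278,293), (308,264) and (345,294). The cartridge has been knocked aside and is now at (210,221), so I'll re-measure it. The bar is pinched. Next I'll lead it along the arc.

```bash
python3 -m crank '{"translation":[[0,-0.016,0],[0,0.02,-0.068],[0,0.064,-0.135],[0,0.114,-0.197],[0,0.17,-0.254],[0,0.17,-0.254]],"yaw":[0,0,0,0,0,0],"gripper":[-1,-1,-1,-1,-1,-1]}'

```

```text
time_s: 26.1
ee_pos: [391.3, 350.6, 306.6]
eef_rot: [-0.001, 0.734, 0.679, 0.0]
force: [-20.1, -0.5, 20.8]
gripper_width: 12.7
```

```bash
python3 -m crank '{"translation":[[0,0.053,-0.063],[0,0.121,-0.109],[0,0.192,-0.147],[0,0.268,-0.178],[0,0.268,-0.178]],"yaw":[0,0,0,0,0],"gripper":[-1,-1,-1,-1,-1]}'

```

```text
time_s: 26.6
ee_pos: [460.1, 345.1, 350.5]
eef_rot: [-0.0, 0.735, 0.679, 0.002]
force: [-5.2, 0.5, 15.6]
gripper_width: 13.1
```

```bash
python3 -m crank '{"translation":[[0,0.077,-0.03],[0,0.156,-0.045],[0,0.235,-0.052],[0,0.3,-0.052],[0,0.3,-0.052]],"yaw":[0,0,0,0,0],"gripper":[-1,-1,-1,-1,-1]}'

```

```text
time_s: 27.1
ee_pos: [534.8, 339.2, 362.3]
eef_rot: [0.0, 0.734, 0.679, 0.001]
force: [2.4, 3.6, 1.7]
gripper_width: 12.5
```

```bash
python3 -m crank '{"translation":[[0,0,0],[0,0,0],[0,0,0],[0,0,0],[0,0,-0.1],[0,0,-0.25],[0,0,-0.4],[0,0,-0.4]],"yaw":[0,0,0,0,0,0,0,0],"gripper":[0.2,0.2,0.2,0.2,0.2,0.2,0.2,0.2]}'
python3 - <<'E'
from h import *
for n in('scene','side'):
    p,P=cloud(n,n+'9.png'); H,S,V=hue(p)
    for q in('cartridge','clamp','cradle'):
        for r in spotter.silhouettes(n,q)[:2]:
            A=P[r['region']];A=A[~np.isnan(A[:,0])]
            if len(A)<10: continue
            zt=np.percentile(A[:,2],97);print(n,q,round(r['confidence'],2),np.round(r['rect']),zt.round(),rect(A[A[:,2]>zt-8]))
T=tool(); rows([410,0,300],None)
im=np.hstack([cv2.imread('pics/scene9.png')[150:384,200:512],cv2.imread('pics/side9.png')[60:294,40:352]]);cv2.imwrite('pics/c9.png',im)
E
```

```text
time_s: 27.9
ee_pos: [533.7, 339.1, 466.3]
eef_rot: [0.001, 0.734, 0.679, 0.003]
force: [0.1, 0.5, -0.9]
gripper_width: 50.8
scene cartridge 0.91 [272. 188.  43.  31.] 59.0 [np.float64(414.7), np.float64(11.8), np.float64(46.5), np.float64(110.2), np.float64(56.1)]
scene clamp 0.94 [358. 193.  60. 103.] 307.0 [np.float64(535.9), np.float64(337.2), np.float64(101.8), np.float64(15.4), np.float64(85.7)]
scene clamp 0.33 [349. 197.  90. 126.] 306.0 [np.float64(535.9), np.float64(338.2), np.float64(98.3), np.float64(15.4), np.float64(85.7)]
scene cradle 0.86 [352. 193.  86. 132.] 306.0 [np.float64(535.9), np.float64(337.2), np.float64(101.8), np.float64(15.4), np.float64(85.7)]
side cartridge 0.74 [190. 207.  41.  28.] 58.0 [np.float64(411.3), np.float64(7.1), np.float64(47.8), np.float64(110.1), np.float64(58.1)]
side clamp 0.71 [156.  65.  30.  75.] 306.0 [np.float64(531.0), np.float64(329.8), np.float64(96.7), np.float64(10.4), np.float64(85.9)]
side clamp 0.47 [228. 130. 123. 104.] 62.0 [np.float64(699.7), np.float64(-4.2), np.float64(365.9), np.float64(183.6), np.float64(88.8)]
side cradle 0.93 [125.  70.  64. 116.] 302.0 [np.float64(531.3), np.float64(327.1), np.float64(91.2), np.float64(10.8), np.float64(85.3)]
shift/250 [-1.391 -0.385  0.647] dist 395
jaw-axis angle -0.078
```

View pics/c9.png

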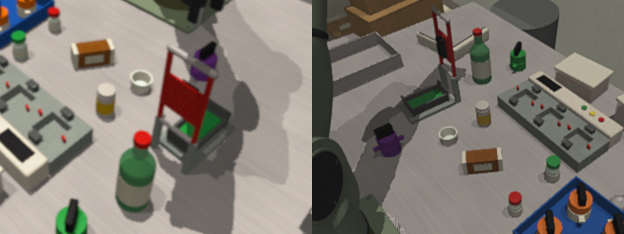

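```bash
python3 -m crank '{"translation":[[-0.7,-0.2,0],[-0.7,-0.2,0],[-0.7,-0.2,0],[-0.7,-0.2,0.1],[-0.7,-0.2,0.3],[-0.7,-0.2,0.4],[-0.7,-0.2,0.4]],"yaw":[-0.2,-0.2,-0.2,-0.2,-0.2,-0.2,-0.2],"gripper":[0.6,0.6,0.6,0.6,0.6,0.6,0.6]}'
python3 -c "
from h import *
rows([413,9.5,260],0.995)"
```

```text
time_s: 29.0
ee_pos: [469.0, 168.4, 359.7]
eef_rot: [-0.001, 0.489, 0.873, -0.002]
force: [-1.2, 0.1, 1.1]
gripper_width: 67.8
shift/250 [-0.425 -0.521  0.401] dist 196
jaw-axis angle 0.55
world turn 0.445 yaw/pi -0.1417 j7 0.30360210748148264
```

```bash
python3 -m crank '{"translation":[[-0.425,-0.521,0.4],[-0.425,-0.521,0.4],[-0.425,-0.521,0.4],[-0.425,-0.521,0.4],[-0.425,-0.521,0.4],[-0.425,-0.521,0.4],[-0.425,-0.521,0.4]],"yaw":[-0.142,-0.142,-0.142,-0.142,-0.142,-0.142,-0.142],"gripper":[1,1,1,1,1,1,1]}'
python3 - <<'E'
from h import *
p,P=cloud('wrist','w4.png'); z=P[...,2]
m=(z>50)&(z<64)&(np.hypot(P[...,0]-413,P[...,1]-9)<90)
A=P[m]; print(len(A),rect(A),A.mean(0).round(1))
r=cv2.minAreaRect(A[:,:2].astype(np.float32)); rows([*r[0],96],0.995)
E
```

```text
time_s: 29.7
ee_pos: [415.2, 10.9, 262.8]
eef_rot: [0.001, 0.283, 0.959, 0.0]
force: [-0.3, 0.2, -0.4]
gripper_width: 85.2
4086 [np.float64(414.0), np.float64(9.8), np.float64(44.5), np.float64(110.0), np.float64(56.6)] [411.3  11.2  55.7]
shift/250 [ 0.002 -0.007  0.667] dist 167
jaw-axis angle 0.998
world turn -0.003 yaw/pi 0.0009 j7 0.9638560568649985
```

View pics/w4.png

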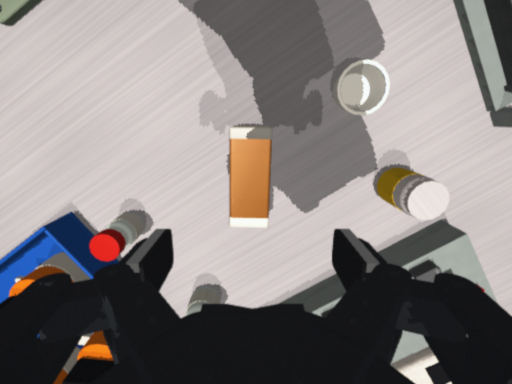

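The cartridge (amber, white ends) lies at (250,177), aligned with the jaws and with clear space on both sides.

```bash
python3 -m crank '{"translation":[[0,-0.007,0.2],[0,-0.007,0.4],[0,-0.007,0.55],[0,-0.007,0.667],[0,-0.007,0.667],[0,-0.007,0.667],[0,-0.007,0.667],[0,-0.007,0.667],[0,-0.007,0.667],[0,-0.007,0.667]],"yaw":[0,0,0,0,0,0,0,0,0,0],"gripper":[1,1,1,1,1,-1,-1,-1,-1,-1]}' 40
python3 -m crank '{"translation":[[0,0,-0.1],[0,0,-0.3],[0,0,-0.5],[0,0,-0.7],[0,0,-0.7],[0,0,-0.7]],"yaw":[0,0,0,0,0,0],"gripper":[-1,-1,-1,-1,-1,-1]}'
python3 - <<'E'
from h import *
rows([434,340,260],1.493)
# refine cradle from scene/side: points by height bands around
for n in('scene','side'):
    p,P=cloud(n); z=P[...,2]; H,S,V=hue(p)
    g=(H>45)&(H<80)&(S>120)&(np.hypot(P[...,0]-436,P[...,1]-340)<110)&(z<60)&(z>15)
    A=P[g]; print(n,'green',len(A),rect(A),np.median(A[:,2]))
    m=(z>50)&(z<66)&(np.hypot(P[...,0]-436,P[...,1]-340)<85); A=P[m]; print('walls',len(A),rect(A))
E
```

```text
time_s: 30.75
ee_pos: [417.4, 8.7, 98.9]
eef_rot: [-0.001, 0.283, 0.959, -0.0]
force: [0.2, 1.4, 18.8]
gripper_width: 43.7
time_s: 31.35
ee_pos: [417.7, 8.9, 273.7]
eef_rot: [-0.001, 0.283, 0.959, 0.0]
force: [-1.0, -0.1, -2.6]
gripper_width: 43.7
shift/250 [0.665 1.148 0.055] dist 332
jaw-axis angle 0.997
world turn 0.496 yaw/pi -0.158 j7 1.053886916944484
scene green 442 [np.float64(418.8), np.float64(344.0), np.float64(51.2), np.float64(99.5), np.float64(83.7)] 34.49502596024024
walls 150 [np.float64(438.7), np.float64(342.9), np.float64(59.4), np.float64(157.0), np.float64(80.6)]
side green 250 [np.float64(433.6), np.float64(346.9), np.float64(46.3), np.float64(115.0), np.float64(86.5)] 33.647123053905204
walls 78 [np.float64(429.6), np.float64(340.9), np.float64(72.0), np.float64(136.9), np.float64(85.9)]
```

```bash
python3 - <<'E'
from h import *
rows([455,240,290],1.493)
E
```

```text
shift/250 [ 0.376  0.858 -0.073] dist 235
jaw-axis angle 0.996
world turn 0.497 yaw/pi -0.1581 j7 1.0538226323296611
```

```bash
python3 -m crank '{"translation":[[0.075,0.17,-0.02],[0.15,0.34,-0.04],[0.22,0.51,-0.06],[0.3,0.68,-0.07],[0.376,0.858,-0.073],[0.376,0.858,-0.073],[0.376,0.858,-0.073]],"yaw":[-0.04,-0.08,-0.12,-0.158,-0.158,-0.158,-0.158],"gripper":[-1,-1,-1,-1,-1,-1,-1]}'
python3 - <<'E'
from h import *
T=tool();print(T[:3,3])
p,P=cloud('wrist','w5.png'); z=P[...,2]; H,S,V=hue(p)
near=np.hypot(P[...,0]-436,P[...,1]-340)<110
g=(H>40)&(H<85)&(S>100)&near&(z<60)&(z>15); A=P[g]; print('green',len(A),rect(A),np.median(A[:,2]))
for lo,hi in((40,48),(52,62)):
    A=P[near&(z>lo)&(z<hi)]; print(lo,len(A),rect(A) if len(A)>5 else '')
E
```

```text
time_s: 32.15
ee_pos: [454.9, 240.2, 288.9]
eef_rot: [-0.004, 0.038, 0.999, -0.001]
force: [0.9, -0.6, -2.0]
gripper_width: 43.2
[454.87101092 240.24421447 288.87938085]
green 3582 [np.float64(433.1), np.float64(345.5), np.float64(50.5), np.float64(115.4), np.float64(86.0)] 33.78326488223553
40 1545 [np.float64(449.7), np.float64(348.9), np.float64(89.5), np.float64(164.6), np.float64(83.6)]
52 934 [np.float64(446.9), np.float64(349.0), np.float64(93.3), np.float64(168.7), np.float64(82.4)]
```

View pics/w5.png

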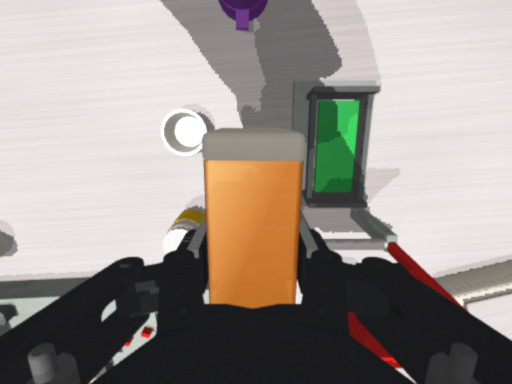

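The cradle bed is clear at (335,147), beside the held cartridge (front end at row 130). I'll profile both for the offset.

```bash
python3 - <<'E'
from h import *
T=tool(); p,P=cloud('wrist'); z=P[...,2]
a=-.075; c=np.array([434,342]); X=np.array([np.cos(a),np.sin(a)]); Y=np.array([-X[1],X[0]])
u=(P[...,:2]-c)@X; v=(P[...,:2]-c)@Y
print('z(v):',[(k,round(float(np.median(z[(abs(u+10)<30)&(abs(v-k)<1)])),0)) for k in range(-52,60,3) if ((abs(u+10)<30)&(abs(v-k)<1)).sum()>3])
print('z(u):',[(k,round(float(np.median(z[(abs(v-3)<12)&(abs(u-k)<1)])),0)) for k in range(-84,80,3) if ((abs(v-3)<12)&(abs(u-k)<1)).sum()>3])
# cartridge top, relative to tool
Q=(P.reshape(-1,3)-T[:3,3])@T[:3,:3]; L=Q.reshape(P.shape)
m=(L[...,2]>25)&(L[...,2]<100)&(abs(L[...,1])<35)&(L[...,0]>20)&(L[...,0]<80)
A=L[m]; print(len(A),A[:,0].max(),np.percentile(A,[1,50,99],axis=0).round(1))
v,u=np.where(m); print(v.min())
S=m&(np.mgrid[:384,:512][0]<150); A=L[S]; print('upper',np.percentile(A,[2,50,98],axis=0).round(1))
S=L[200:300,205:300]; S=S[S[...,2]<100]; print('face',S.mean(0).round(1),rect(L[m][:,:2]))
E
```

```text
z(v): [(-52, 294.0), (-49, 297.0), (-46, 304.0), (-43, 301.0), (-40, 301.0), (-37, 302.0), (-34, 13.0), (-31, 27.0), (-28, 44.0), (-22, 31.0), (-19, 33.0), (-16, 34.0), (-13, 34.0), (-10, 34.0), (-7, 34.0), (-4, 34.0), (-1, 34.0), (2, 34.0), (5, 34.0), (8, 34.0), (11, 34.0), (14, 34.0), (17, 34.0), (20, 34.0), (23, 33.0), (29, 34.0), (32, 44.0), (35, 43.0), (50, 12.0), (56, 0.0), (59, -0.0)]
z(u): [(-84, -0.0), (-81, 11.0), (-78, 12.0), (-69, 57.0), (-66, 58.0), (-63, 43.0), (-60, 16.0), (-57, 34.0), (-54, 34.0), (-51, 34.0), (-48, 33.0), (-45, 34.0), (-42, 34.0), (-39, 34.0), (-36, 34.0), (-33, 34.0), (-30, 34.0), (-27, 34.0), (-24, 34.0), (-21, 34.0), (-18, 34.0), (-15, 34.0), (-12, 34.0), (-9, 34.0), (-6, 34.0), (-3, 34.0), (0, 34.0), (3, 33.0), (6, 34.0), (9, 34.0), (12, 34.0), (15, 34.0), (18, 34.0), (21, 34.0), (24, 33.0), (27, 34.0), (30, 34.0), (33, 34.0), (36, 34.0), (39, 34.0), (42, 34.0), (45, 34.0), (48, 34.0), (51, 33.0), (57, 26.0), (60, 52.0), (63, 58.0), (66, 57.0), (78, 169.0)]
8878 58.86212729114574 [[ 20.5 -20.9  41.8]
 [ 41.4   0.3  43.4]
 [ 58.7  21.6  77.3]]
128
upper [[ 51.8 -20.2  41.9]
 [ 55.9  -0.1  43.5]
 [ 58.7  20.8  82. ]]
face [ 4.6 -0.  43.3] [np.float64(39.4), np.float64(0.4), np.float64(38.9), np.float64(44.6), np.float64(0.0)]
```

```bash
python3 - <<'E'
from h import *
rows([436.3,343.8,220],1.495)
E
```

```text
shift/250 [0.107 0.413 0.278] dist 127
jaw-axis angle 1.491
world turn 0.004 yaw/pi -0.0011 j7 0.9919249020485579
```

```bash
python3 -m crank '{"translation":[[0.05,0.17,0],[0.1,0.34,0],[0.107,0.413,0.05],[0.107,0.413,0.2],[0.107,0.413,0.278],[0.107,0.413,0.278],[0.107,0.413,0.278]],"yaw":[-0.001,-0.001,-0.001,-0.001,-0.001,-0.001,-0.001],"gripper":[-1,-1,-1,-1,-1,-1,-1]}'
python3 - <<'E'
from h import *
rows([436.3,343.8,134.3],1.495); s=robot.sense(); print(s['force'])
E
```

```text
time_s: 32.95
ee_pos: [436.8, 344.1, 221.6]
eef_rot: [-0.002, 0.038, 0.999, -0.0]
force: [0.3, 0.3, -1.9]
gripper_width: 43.5
shift/250 [ 0.    -0.001  0.349] dist 87
jaw-axis angle 1.494
world turn 0.001 yaw/pi -0.0002 j7 0.8342276211170069
[ 0.30544073  0.27819051 -1.8686176 ]
```

```bash
python3 -m crank '{"translation":[[0,0,0.1],[0,0,0.2],[0,0,0.27],[0,0,0.3],[0,0,0.32],[0,0,0.335],[0,0,0.345],[0,0,0.345]],"yaw":[0,0,0,0,0,0,0,0],"gripper":[-1,-1,-1,-1,-1,-1,-1,-1]}'
```

```text
time_s: 33.75
ee_pos: [436.1, 344.8, 135.1]
eef_rot: [-0.002, 0.038, 0.999, -0.0]
force: [0.7, -0.2, -2.3]
gripper_width: 43.2
```

```bash
python3 -m crank '{"translation":[[0,0,0.004],[0,0,0.004],[0,0,0.004],[0,0,0.004],[0,0,0.004],[0,0,-0.1],[0,0,-0.25],[0,0,-0.45],[0,0,-0.6],[0,0,-0.6]],"yaw":[0,0,0,0,0,0,0,0,0,0],"gripper":[-1,0.6,0.6,0.6,0.6,0.6,0.6,0.6,0.6,0.6]}'
python3 - <<'E'
from h import *
a=-.075
for n in('wrist','scene','side'):
    p,P=cloud(n,n+'p.png'); z=P[...,2]
    m=(z>80)&(z<97)&(np.hypot(P[...,0]-433,P[...,1]-344)<85)&(P[...,0]<505); A=P[m]; print(n,len(A),rect(A),np.percentile(A[:,2],[5,50,95]).round(1))
im=np.hstack([cv2.imread('pics/wristp.png')[:300],cv2.imread('pics/scenep.png')[150:384,300:512].repeat(1,0)[:234].__class__ and cv2.resize(cv2.imread('pics/scenep.png')[150:384,300:512],(272,300))]);cv2.imwrite('pics/c10.png',im)
E
```

```text
time_s: 34.75
ee_pos: [437.6, 345.4, 289.4]
eef_rot: [0.0, 0.038, 0.999, 0.002]
force: [-0.6, -0.4, -1.1]
gripper_width: 68.0
wrist 4349 [np.float64(433.0), np.float64(345.4), np.float64(44.2), np.float64(110.2), np.float64(85.4)] [88.1 89.5 90.7]
scene 474 [np.float64(432.6), np.float64(347.8), np.float64(43.8), np.float64(113.2), np.float64(83.5)] [82.5 89.9 92.3]
side 375 [np.float64(429.5), np.float64(342.5), np.float64(48.1), np.float64(111.1), np.float64(83.7)] [82.2 88.9 91.3]
```

View pics/c10.png

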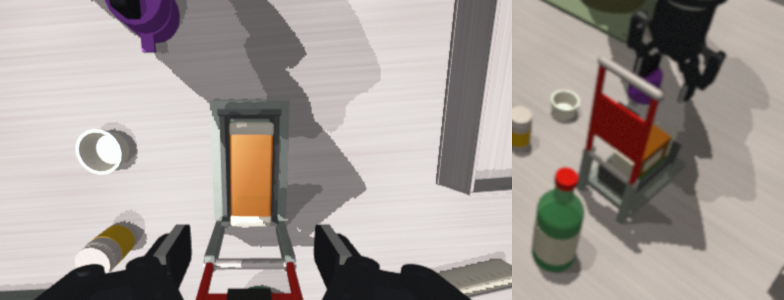

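The cartridge lies flat and straight in the cradle (top 89.5 mm, yaw matched). Next I'll return to the bar.

```bash
python3 -m crank '{"translation":[[0,0,-0.2],[0,0,-0.4],[0,0,-0.6],[0,0,-0.7],[0,0,-0.7],[0,0,-0.7],[0,0,-0.7],[0,0,-0.7],[0,0,-0.7],[0,0,-0.7]],"yaw":[0,0.04,0.08,0.12,0.16,0.2,0.24,0.28,0.32,0.36],"gripper":[0.2,0.2,0.2,0.2,0.2,0.2,0.2,0.2,0.2,0.2]}'
python3 - <<'E'
from h import *
rows([534,338,466],-0.077)
E
```

```text
time_s: 35.9
ee_pos: [437.6, 345.0, 458.4]
eef_rot: [-0.002, 0.569, 0.822, -0.003]
force: [-0.0, -0.1, -0.5]
gripper_width: 50.9
shift/250 [-0.162  0.351 -0.033] dist 97
jaw-axis angle 0.359
world turn -0.436 yaw/pi 0.1389 j7 -0.1595904897203918
```

```bash
python3 -m crank '{"translation":[[-0.08,0.17,-0.033],[-0.162,0.351,-0.033],[-0.162,0.351,-0.033],[-0.162,0.351,-0.033],[-0.162,0.351,-0.033],[-0.162,0.351,-0.033]],"yaw":[0.04,0.08,0.12,0.139,0.139,0.139],"gripper":[0.2,0.2,0.2,0.2,0.2,0.2]}'
python3 - <<'E'
from h import *
rows([534,338,362],-0.077)
for n in('scene','side'):
    p,P=cloud(n); z=P[...,2]; m=(z>290)&(z<312)&(P[...,0]>480)&(P[...,0]<600)&(P[...,1]>270)&(P[...,1]<400); print(n,m.sum(),rect(P[m]))
E
```

```text
time_s: 36.5
ee_pos: [534.0, 338.5, 466.7]
eef_rot: [-0.002, 0.731, 0.682, -0.003]
force: [0.1, -0.2, 0.1]
gripper_width: 51.5
shift/250 [-0.001  0.003  0.419] dist 105
jaw-axis angle -0.07
world turn -0.007 yaw/pi 0.0023 j7 -0.4691130010003563
scene 494 [np.float64(536.4), np.float64(337.2), np.float64(102.1), np.float64(14.6), np.float64(86.1)]
side 123 [np.float64(532.8), np.float64(332.6), np.float64(100.5), np.float64(13.7), np.float64(86.6)]
```

```bash
python3 -m crank '{"translation":[[0,0.002,0.15],[0,0.002,0.3],[0,0.002,0.4],[0,0.002,0.435],[0,0.002,0.435],[0,0.002,0.435],[0,0.002,0.435],[0,0.002,0.435],[0,0.002,0.435]],"yaw":[0.002,0.002,0.002,0.002,0.002,0.002,0.002,0.002,0.002],"gripper":[0.2,0.2,0.2,0.2,0.2,-1,-1,-1,-1]}' 30
python3 -m crank '{"translation":[[0,-0.08,0.002],[0,-0.159,0.011],[0,-0.237,0.029],[0,-0.313,0.054],[0,-0.386,0.087],[0,-0.386,0.087]],"yaw":[0,0,0,0,0,0],"gripper":[-1,-1,-1,-1,-1,-1]}'
```

```text
time_s: 37.5
ee_pos: [534.2, 338.3, 359.9]
eef_rot: [-0.001, 0.734, 0.679, -0.001]
force: [-0.6, 0.5, 5.7]
gripper_width: 13.2
time_s: 38.1
ee_pos: [435.8, 345.8, 337.6]
eef_rot: [-0.002, 0.734, 0.679, -0.003]
force: [-4.9, -5.1, 4.6]
gripper_width: 13.1
```

```bash
python3 -m crank '{"translation":[[0,-0.07,0.04],[0,-0.134,0.086],[0,-0.194,0.139],[0,-0.249,0.198],[0,-0.298,0.261],[0,-0.339,0.329],[0,-0.339,0.329]],"yaw":[0,0,0,0,0,0,0],"gripper":[-1,-1,-1,-1,-1,-1,-1]}'
```

```text
time_s: 38.8
ee_pos: [351.9, 352.4, 254.8]
eef_rot: [-0.002, 0.734, 0.679, -0.003]
force: [-3.9, -2.0, -0.7]
gripper_width: 12.3
```

```bash
python3 -m crank '{"translation":[[0,-0.035,0.072],[0,-0.062,0.147],[0,-0.082,0.225],[0,-0.094,0.304],[0,-0.096,0.344],[0,-0.098,0.384],[0,-0.098,0.388],[0,-0.098,0.388]],"yaw":[0,0,0,0,0,0,0,0],"gripper":[-1,-1,-1,-1,-1,-1,-1,-1]}'
python3 - <<'E'
from h import *
p,P=cloud('wrist'); z=P[...,2]
for n in('scene','side'):
    p,P=cloud(n,n+'q.png')
E
```

```text
time_s: 39.6
ee_pos: [327.0, 354.3, 158.9]
eef_rot: [-0.003, 0.734, 0.679, -0.004]
force: [-11.4, -3.8, -1.7]
gripper_width: 12.8
```

```bash
python3 -m crank '{"translation":[[0,0,0.012],[0,0,0.02],[0,0,0.02],[0,0,0.02]],"yaw":[0,0,0,0],"gripper":[-1,-1,-1,-1]}'
```

```text
time_s: 40.15
ee_pos: [326.9, 354.3, 154.1]
eef_rot: [-0.003, 0.734, 0.679, -0.004]
force: [-12.6, -2.9, -1.8]
gripper_width: 12.8
```

```bash
python3 -m crank '{"translation":[[0,0,0.012],[0,0,0.024],[0,0,0.024],[0,0,0.024]],"yaw":[0,0,0,0],"gripper":[-1,-1,-1,-1]}'
python3 - <<'E'
from h import *
for n in('scene','side'):
    p,P=cloud(n,n+'q.png'); z=P[...,2]; H,S,V=hue(p)
    red=((H<8)|(H>172))&(S>150)&(V>80)&(np.hypot(P[...,0]-430,P[...,1]-344)<130)&(z>60)
    A=P[red]; u=(A[:,:2]-[528,337])@[.997,-.077]
    k=np.polyfit(u,A[:,2],1); print(n,len(A),'z=',k.round(3),'ends',A[:,2].min().round(),A[:,2].max().round())
E
```

```text
time_s: 40.55
ee_pos: [326.9, 355.1, 149.4]
eef_rot: [-0.004, 0.734, 0.679, -0.003]
force: [-16.7, -1.2, 33.1]
gripper_width: 12.6
scene 1675 z= [-1.2000e-02  1.0334e+02] ends 60.0 111.0
side 600 z= [3.00000e-03 1.04063e+02] ends 75.0 109.0
```

```bash
python3 -m crank '{"translation":[[0,0.008,-0.01],[0,0.008,-0.01],[0,0.008,-0.01],[0,0.008,-0.01],[0,0.008,-0.01],[0,0.008,-0.15],[0,0.008,-0.35],[0,0.008,-0.6],[0,0.008,-0.8],[0,0.008,-0.8]],"yaw":[0,0,0,0,0,0,0,0,0,0],"gripper":[-1,0.2,0.2,0.2,0.2,0.2,0.2,0.2,0.2,0.2]}'
python3 - <<'E'
from h import *
ims=[]
for n in('wrist','scene','side'):
    p,P=cloud(n,n+'r.png'); z=P[...,2]; H,S,V=hue(p); ims.append(p[:,:,::-1])
    red=((H<8)|(H>172))&(S>150)&(V>80)&(np.hypot(P[...,0]-430,P[...,1]-344)<130)&(z>60)&(z<130)
    A=P[red]; u=(A[:,:2]-[528,337])@[.997,-.077]
    k=np.polyfit(u,A[:,2],1); print(n,len(A),'z=',k.round(3))
    m=(S<70)&(z>60)&(z<140)&(abs(P[...,0]-328)<14)&(abs(P[...,1]-351)<35); A=P[m]; print('bar',len(A),rect(A) if len(A)>5 else '',np.percentile(A[:,2],[50,95]).round(1) if len(A) else '')
    if n!='wrist':
        for r in spotter.silhouettes(n,'pod_a'):
            A=P[r['region']];A=A[~np.isnan(A[:,0])]
            if len(A)>9: zt=np.percentile(A[:,2],97); print('pod',round(r['confidence'],2),rect(A[A[:,2]>zt-8])[:2],zt.round(1))
        for r in spotter.silhouettes(n,'cartridge')[:1]:
            A=P[r['region']];A=A[~np.isnan(A[:,0])]; print('cart',np.percentile(A[:,2],[50,97]).round(),np.median(A,0).round())
cv2.imwrite('pics/c11.png',np.vstack([np.hstack([ims[1][100:340,112:],ims[2][60:300,:400]])]))
E
```

```text
time_s: 41.65
ee_pos: [331.6, 354.2, 352.3]
eef_rot: [-0.002, 0.734, 0.679, 0.001]
force: [-0.8, 0.1, -1.1]
gripper_width: 51.4
wrist 6265 z= [-9.0000e-03  1.0364e+02]
bar 650 [np.float64(327.3), np.float64(351.1), np.float64(70.8), np.float64(13.9), np.float64(85.6)] [106.6 108.4]
scene 1677 z= [-1.40000e-02  1.03858e+02]
bar 204 [np.float64(327.6), np.float64(350.7), np.float64(70.3), np.float64(14.8), np.float64(84.8)] [106.5 109.6]
pod 0.83 [np.float64(801.4), np.float64(309.7)] 100.3
pod 0.81 [np.float64(695.3), np.float64(-424.3)] 98.7
pod 0.76 [np.float64(395.0), np.float64(-275.6)] 104.0
pod 0.7 [np.float64(507.2), np.float64(-381.2)] 103.4
pod 0.57 [np.float64(507.5), np.float64(-269.5)] 103.6
cart [80. 98.] [479. 346.  80.]
side 595 z= [-2.00000e-03  1.04376e+02]
bar 69 [np.float64(325.0), np.float64(351.4), np.float64(67.0), np.float64(13.5), np.float64(86.2)] [106.6 109.4]
pod 0.97 [np.float64(393.4), np.float64(-279.5)] 103.7
pod 0.93 [np.float64(794.9), np.float64(301.3)] 97.4
pod 0.77 [np.float64(692.3), np.float64(-432.1)] 98.3
pod 0.75 [np.float64(502.1), np.float64(-389.2)] 103.6
pod 0.64 [np.float64(502.6), np.float64(-276.5)] 103.4
pod 0.64 [np.float64(245.1), np.float64(243.2)] 98.1
pod 0.38 [np.float64(699.5), np.float64(-4.9)] 62.5
cart [57. 80.] [422. 322.  57.]
```

View pics/c11.png

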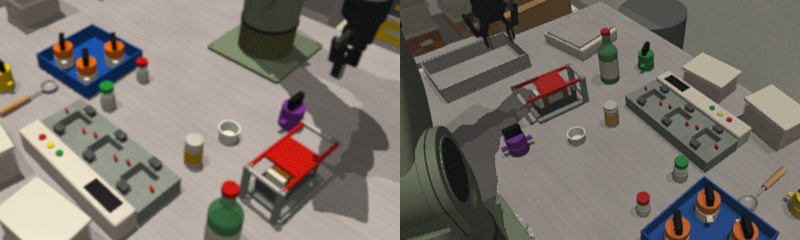

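The clamp is level with the bar at about 100 mm, the cartridge top is at about 80 mm (home), three pod tops are at about 103 mm in the tub, and the gripper is clear. Handing in.

```bash
python3 -c "
from bench import ticket; print(ticket.job_done())"
```

```text
the job is handed in; nothing more can be done
None
```

I finished the changeover and handed it in at about 42 s of robot time; hand-in returned no verdict.

- **Pods:** I twisted all three out by about 0.9 rad, lifted them and stood them in the wash tub. Their tops read 103–104 mm against an expected 103, and their positions agree with where I placed them.
- **Cartridge:** It was knocked about 40 mm aside during the run, so I measured it again before picking it up. It lay flat and straight in the cradle, about 1 mm from my estimate of the cradle's centre. I had let go of it before shutting the clamp.
- **Clamp:** I opened it to about 1.6 rad before loading, then led the bar shut until it stopped hard at about 33 N. The last check showed the bar's centre about 100 mm high and the plate level within about 0.015 rad. The cartridge's top edge was at about 80 mm, its home height. That reading came from the side camera only; the scene camera's reading there was mixed with the clamp.
- **Disagreements and bystanders:** The scene and side cameras differed by up to about 8 mm in position, and the wrist camera settled it for the grasps and the cradle. No bystander looked moved in the last pictures, but I did not re-measure them.

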